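# Seat a block in the screw clamp and snug it by feel

## Robot

A 6-joint arm with a two-finger parallel gripper is mounted at the origin on a cart in front of the work surface, level with it; the furniture and walls round the work are solid. World frame = base frame: x ahead of the robot, y to its left, z up, the work surface at z = 0. Lengths are in m, angles in rad, forces in N, time in s.
With the tool pointing down it reaches from about 0.4 to 0.825 m from the base axis. Payload 7 kg.
Tool frame: the origin (TCP) lies at the very end of the fingers, on their centre line; the grasp point (between the pads) lies 19 mm behind it; z points along the fingers, y is the line along which they close (so a half turn about z gives the same grasp; the last joint's range is limited). The gripper opens to 88 mm and grips with 3 to 60 N. Pads are 19 mm wide; open, the fingers measure 130 mm over their backs; the gripper's body (78 mm by 193 mm) begins 47 mm behind the grasp point.
Start: joints at [-0.898, 0.359, 0.012, 0, -1.224, -0.288], TCP at [0.253, -0.626, 0.227] pointing down, gripper open.
Joint ranges: [-3.07, 3.07], [-1.43, 2.12], [-1.02, 1.25], [-3.03, 1.67], [-3.05, -0], [-3.03, 3.03]. Speed limits (rad/s): [2.39, 2.39, 3.01, 3.14, 3.14, 3.14].

## Interface

Orientations are given as a unit quaternion [x, y, z, w].
In Python, from workcell import bot, eyes, trace, mark_of gives the robot as it stands.
- The arm moves only by the shell command python3 -m creep 'ROWS' [FORCE]. ROWS is JSON, a list of rows, each a list of 3 entries, a list of its own where there are three numbers: the opening, from 0 (shut) to 1 (fully open), then the shift along the tool's x, y, z in mm, then the turn, a rotation vector about the tool's x, y, z in degrees. In form: [[fingers, [tx, ty, tz], [ax, ay, az]], ...]. A call has 1 to 10 rows; each row shifts and turns the commanded pose from where the row before left it, along the tool's axes as they then stand; what a row does not reach is not made up. A row lasts 1/12 s, in which the tool goes at most 41.7 mm and 7.16 degrees, less where a joint would pass 70% of its speed; a pose out of reach is approached as far as the arm can. A call is refused whole if a number of a shift passes 41.7 or a number of a turn 7.16, either way. A call with a gripper value outside its range is refused whole. The fingers move at their own pace and stop on an object; FORCE is the grip in N (left out, the last holds). Time passes only in rows, so rows that do not move let the fingers close. It gives the time, the measured TCP pose, the force, the opening and the grip force at its end, in the units of the state.
- bot.sense(): the state, without advancing time (a new reading comes with each control period).
- eyes.capture(name): name is "side" or "top"; returns (picture, depth): 384x512x3 uint8, red, green, blue; 384x512 float32, m along the optical axis (not along the pixel's ray), 0 where there is no reading.
- eyes.camera_model(name): a dict with "K" (3x3 intrinsics, pixels), "eye" and "orientation" of the camera in the world. Camera axes: x right, y down, z forward; pixel columns grow to the right and rows downward; lengths in m; the calibration is good to about 2 mm. A picture is of the moment at which its call begins. camera_model takes no time and is no camera call.
- bot.hand_in(): hands the job in; it is judged then, once.
Trained networks look in the newest picture that a camera, given by its name, has taken for a name from the list of things; names that differ only in an ending like _2 or _b are one class to them, and where a whole thing is asked for, a point or a joint stands for the part that bears it (a point fixed in the world has none). Each returns a list of dicts, best first, with "conf" (0 to 1); they miss things now and then, are a little off and sometimes report something else, mostly with a low value. They report only what shows in the picture. A call takes as long as a camera call.
- trace(camera, query): "pixels" (384x512 bool, what is visible of it) and "pixel" ([column, row] in pixels, amid what is visible of it).
- mark_of(camera, query): "pixel" ([column, row] in pixels: a listed point, or the origin of a listed thing).
The state is a dict: "time": time; "joints": joint angles; "qvel": joint speeds; "tau": joint torques, N m; "tool_pos": TCP position; "tool_rot": TCP orientation; "wrist_force": force on the tool from outside, world axes, zero at the start; "moment": the same for the moment, N m; "finger_gap": finger opening in m; "grip_force": force on a finger pad.
Only numpy, scipy, OpenCV 4.12 (cv2) and the standard library are available. Lean on these libraries where they do the work, as an engineer would, in place of code of your own. Each camera call takes 0.05 s, during which the arm holds its last target. There are 200 camera calls.

## Task

The beech block lies only part-way into the channel of the grey screw clamp. Push it gently along the channel until it sits fully home against the back stop, then wind the crank clockwise (seen from above) until the pad meets the block, and snug it up by feel: clearly tight, but not so hard that the block is crushed. Let go of the crank, leave the block home and clamped, and do not disturb the other things on the counter.

Things in the scene. Friction and masses are not known exactly. Their poses are not given: they have to be found in the camera images.
- clamp_base: base of the grey screw clamp, bolted down: plate 195 x 104 x 12 mm, its top (the bed) at z = 0.012. Origin on the counter straight below the vertical screw axis; x runs along the channel from its mouth (robot's side) to the back stop, z up. Two rails 10 mm high stand 64 mm apart (y = +-0.032) from x = -0.045 to the stop; a square post behind the stop carries the head.
- stop_face (a point): middle of the front face of the steel back stop, at x = +0.035 in the base's frame; the stop stands 30 mm above the bed, 76 mm wide.
- clamp_head: clamp's head: sleeve on the post, arm, and what it carries (spindle, pad, crank). Fixed, but its height on the post differs by up to 10 mm between starts, and so does the gap under the pad. Axes as the base's, origin on the screw axis. The arm (28 mm wide, underside 77 to 87 mm above the counter) comes from the post and ends 19 mm in front of the screw axis.
- screw_axis (a point): point on the bed below the pad, on the vertical screw axis. The pad (32 mm across, rubber-faced, sprung at about 30 N per mm) hangs above, 7 to 21 mm clear of the block's top at the start. Tight means 40 to 90 N under the pad; more than 130 N crushes the block. The screw stays put when let go.
- crank (a joint): crank angle, rad, grows clockwise seen from above; pad and crank sink 20 mm a turn (3.18 mm per rad). At 0 the crank points along the base's +y; range -0.6 to 10. Pull felt along the grip's path while it moves: some 5 to 6.5 N in free winding (dry friction); once the pad presses, 0.64 N more per 10 N of pad force (about 5 N per rad), so a tight clamp feels 2.5 to 5.7 N heavier.
- crank_grip (a point): middle of the place to hold on the crank's upright wooden grip, on the grip's axis: a round peg 20 mm across and 40 mm high that spins freely on the crank, 50 mm from the screw axis; this point is 24 mm above its foot and 16 mm below its top. The crank's arm and hub lie wholly below the grip's foot.
- block_center (a point): centre of the loose beech block, 110 x 60 x 35 mm, about 0.2 kg, lying flat on the bed between the rails with its 110 mm length along the channel. When home its centre is at x = -0.020 m in the base's frame, and 75 mm of it stand out in front of the screw axis.
- tack_jar: glass jar with lid, 60 mm across, 64 mm high; bystander. Origin under its centre.
- wax_tin: round flat tin, 62 mm across, 25 mm high; bystander. Origin under its centre.
- spool: spool of tan thread standing upright, 40 mm across, 60 mm high; bystander. Origin under its centre.

How it is judged:
On the way, in this order (a step that is already met when the one before it is completed fails the run):
1. the block is pushed home: its centre within 2.5 mm of -0.020 along the base's x axis, while the pad does not touch it yet (x of block_center in the frame of clamp_base above -0.0225 m and contact force between clamp_head and block below 1 N), for 0.2 s.
2. the pad presses on the block with 40 to 90 N (contact force between clamp_head and block between 40 and 90 N), for 0.2 s.
At the end, for the whole second after the job is handed in: the block is home against the stop (within 2.5 mm), the pad presses on it with 40 to 90 N, and the crank has been let go (all of step 2 and x of block_center in the frame of clamp_base above -0.0225 m); the robot touches nothing.
It fails at once if the pad pressed on the block with more than 130 N (contact force between clamp_head and block above 130 N).
It fails at once if the robot pressed on the block with more than 30 N (contact force between any of the fingers, the arm and block above 30 N).
It fails at once if a bystander was moved by more than 20 mm (distance of any of tack_jar, wax_tin, spool from where it was at the start of the episode above 0.02 m).
It also fails if it takes over 72 s, if anything falls off the work surface, if the arm or the gripper's body presses on something with over 40 N, if the wrist force passes 120 N, or if a joint passes its speed limit or range.

## Working session

There is one attempt and no reset: what is moved stays moved. The work goes in short steps, Python scripts to look and compute and a shell command to move; the robot and the scene stay as the last step left them, time stands still between calls to the robot, and variables do not carry over. Pictures are saved under pics/ and viewed, at most 10 in all, crops included, and the job is handed in when it is done.

```bash
mkdir -p pics; cat > h.py <<'E'
import numpy as np, cv2
from scipy.spatial.transform import Rotation as R
from workcell import bot, eyes, trace, mark_of
def cam(n):
    m=eyes.camera_model(n); q=np.array(m["orientation"])
    Rm=R.from_quat(q).as_matrix() if q.size==4 else q.reshape(3,3)
    return np.array(m["K"]),np.array(m["eye"]),Rm
def ray(n,px):
    K,e,Rm=cam(n); return e,Rm@np.linalg.solve(K,[px[0],px[1],1.])
def atz(n,px,z):
    e,d=ray(n,px); return e+d*(z-e[2])/d[2]
def atd(n,px,dep):
    e,d=ray(n,px); return e+d*dep
def tri(a,b):
    (e1,d1),(e2,d2)=ray("side",a),ray("top",b)
    s=np.linalg.lstsq(np.c_[d1,-d2],e2-e1,rcond=None)[0]
    p,q=e1+d1*s[0],e2+d2*s[1]; return (p+q)/2,np.linalg.norm(p-q)
E
python3 - <<'E'
from h import *
np.set_printoptions(precision=4,suppress=True)
s=bot.sense(); print(s["time"],s["tool_pos"],s["tool_rot"],s["finger_gap"])
ims=[]
for n in("side","top"):
    p,d=eyes.capture(n); cv2.imwrite(f"pics/{n}0.png",p[:,:,::-1]); np.save(f"d_{n}.npy",d)
    print(n,cam(n)[1])
M={}
for q in["clamp_base","stop_face","clamp_head","screw_axis","crank_grip","block_center","tack_jar","wax_tin","spool"]:
    for n in("side","top"):
        r=mark_of(n,q)
        for x in r[:2]: print(q,n,np.round(x["pixel"],1),round(x["conf"],2))
        if r: M[q,n]=r[0]["pixel"]
    if (q,"side") in M and (q,"top") in M: print("   tri",*tri(M[q,"side"],M[q,"top"]))
print(bot.sense()["time"])
E
```

```text
0.0 [ 0.2532 -0.6252  0.2256] [-0.1912  0.9816  0.0008 -0.0002] 0.08773881961774804
side [ 0.5524 -0.6979  0.4692]
top [0.4568 0.0815 0.982 ]
clamp_base side [279.8 239.1] 0.79
clamp_base top [298.4 170.1] 0.97
   tri [0.5726 0.0216 0.0063] 0.011072608577065365
stop_face side [296.8 233. ] 0.58
stop_face top [294.8 151.5] 0.75
   tri [0.6099 0.0287 0.0178] 0.00761187123944409
clamp_head top [297.7 167.9] 0.7
screw_axis side [275.3 233.1] 0.56
screw_axis top [293.5 166.9] 0.76
   tri [0.5708 0.0322 0.0153] 0.00468202849150567
crank_grip side [282.9 154.4] 0.55
crank_grip top [272.9 151.4] 0.51
   tri [0.5818 0.0766 0.1765] 0.0019798973797264317
block_center side [260.4 228.2] 0.98
block_center top [295.1 183.3] 0.92
block_center top [295.  149.3] 0.38
   tri [0.5368 0.0306 0.0273] 9.851637601113052e-05
tack_jar side [286.3 201. ] 0.59
tack_jar top [216.  154.2] 0.98
tack_jar top [225.  239.2] 0.69
   tri [0.6021 0.1995 0.0063] 0.009140349593792329
wax_tin side [215.7 206.3] 0.57
wax_tin top [227.3 239.2] 0.82
   tri [ 0.422   0.1794 -0.0025] 0.0008171408584036583
spool side [260.2 204.9] 0.77
spool side [295.9 231.7] 0.24
spool top [213.8 187.6] 0.85
spool top [296.4 169.2] 0.31
   tri [ 0.5336  0.2078 -0.0111] 0.0031627049178449334
1.0
```

```bash
python3 - <<'E'
import cv2,numpy as np
a=cv2.imread("pics/side0.png")[90:290,180:380]; b=cv2.imread("pics/top0.png")[80:280,190:390]
cv2.imwrite("pics/both.png",cv2.resize(np.hstack([a,b]),(800,400),interpolation=cv2.INTER_CUBIC))
E
python3 - <<'E'
from h import *
np.set_printoptions(precision=4,suppress=True)
for n in("side","top"):
    eyes.capture(n)
for q in["block_center","crank_grip","clamp_base"]:
  for n in("side","top"):
    p,d=eyes.capture(n) if False else (None,np.load(f"d_{n}.npy"))
    r=trace(n,q)
    if not r: continue
    m=r[0]["pixels"]&(d>0); v,u=np.nonzero(m)
    K,e,Rm=cam(n); P=e+(np.c_[u,v,np.ones(len(u))]@np.linalg.inv(K).T*d[v,u,None])@Rm.T
    z=P[:,2]; print(q,n,r[0]["conf"],len(P),"z pct",np.percentile(z,[2,25,50,75,98]))
    if q=="block_center":
        T=P[abs(z-.047)<.006]
        print(" top pts",len(T), T.min(0),T.max(0)); rect=cv2.minAreaRect((T[:,:2]*1000).astype(np.float32)); print(rect)
    elif q=="clamp_base":
        T=P[abs(z-.012)<.007]; rect=cv2.minAreaRect((T[:,:2]*1000).astype(np.float32)); print(rect)
    else: 
        for lo in np.arange(.09,.21,.01):
            T=P[(z>lo)&(z<lo+.01)]
            if len(T)>3: print("  ",round(lo,3),len(T),T.mean(0),T.min(0),T.max(0))
E
```

```text
block_center side 0.96 1254 z pct [0.0194 0.0354 0.0476 0.0489 0.0502]
 top pts 809 [ 0.4813 -0.0043  0.0411] [0.5883 0.0626 0.0512]
((536.6302490234375, 30.02191925048828), (62.562255859375, 105.53958892822266), 83.67225646972656)
block_center top 0.67 1240 z pct [0.0416 0.0443 0.0455 0.0466 0.049 ]
 top pts 1223 [ 0.4794 -0.0008  0.0412] [0.5834 0.0663 0.0504]
((533.40478515625, 32.73313522338867), (59.99488067626953, 106.20140838623047), 83.86488342285156)
crank_grip side 0.68 207 z pct [-0.3064  0.1609  0.172   0.1833  0.1911]
   0.15 36 [0.5841 0.0699 0.1554] [0.5753 0.0669 0.1511] [0.594  0.0748 0.1594]
   0.16 45 [0.5845 0.0693 0.1649] [0.575  0.0645 0.1605] [0.5938 0.0744 0.1698]
   0.17 47 [0.5839 0.0695 0.1748] [0.5747 0.0648 0.1701] [0.5935 0.0765 0.1797]
   0.18 49 [0.5838 0.0701 0.1851] [0.5746 0.0651 0.1806] [0.593  0.0836 0.19  ]
   0.19 19 [0.5833 0.0749 0.1908] [0.5764 0.0677 0.1901] [0.5906 0.0833 0.1915]
clamp_base side 0.82 2092 z pct [0.0043 0.0131 0.0146 0.0255 0.1137]
((561.0393676757812, 23.36676025390625), (99.82721710205078, 194.5797882080078), 85.9339828491211)
clamp_base top 0.65 2194 z pct [0.007  0.0098 0.0114 0.0167 0.1114]
((561.393310546875, 29.811708450317383), (104.17057800292969, 194.5681915283203), 84.54600524902344)
```

View pics/both.png

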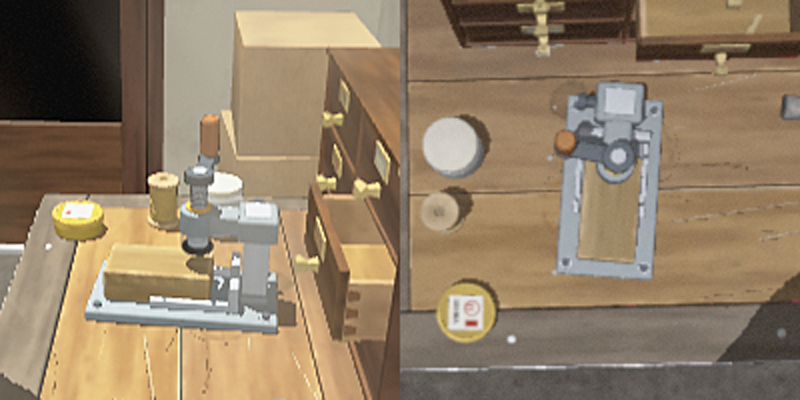

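The pictures show the clamp with its mouth towards the robot (yaw about -5.5°) and the block at top px (295,183). The crank grip is at top px (273,151), close to angle 0. The bystanders sit to the left, clear of the clamp. I'll turn the tool into line with the clamp and start the approach.

```bash
python3 -m creep '[[0,[0,0,0],[0,0,6.9]],[0,[0,0,0],[0,0,6.9]],[0,[0,0,0],[0,0,6.9]],[0,[0,0,0],[0,0,6.8]]]' 20
cat >> h.py <<'E'
YAW=np.deg2rad(-5.5)
def to_base(p,s):
    c,si=np.cos(YAW),np.sin(YAW); d=np.array(p)[:2]-s; return np.array([c*d[0]+si*d[1],-si*d[0]+c*d[1]])
E
python3 - <<'E'
from h import *
np.set_printoptions(precision=4,suppress=True)
for z in(.14,.15): print("hub",atz("top",[299.5,157.5],z))
print("grip",atz("top",[272.5,151],.1915))
c,s=np.cos(YAW),np.sin(YAW)
print("front", np.array([.5355,.0312])-.055*np.array([c,s]))
st=bot.sense();print(st["time"],st["tool_pos"],st["tool_rot"])
t=np.array([.5355,.0312])-(.055+.035)*np.array([c,s]); d=t-st["tool_pos"][:2]
print("target",t,"tool shift", R.from_quat(st["tool_rot"]).inv().apply([d[0],d[1],0])*1000)
E
```

```text
time: 1.73
tool_pos: [0.2533, -0.6256, 0.2266]
tool_rot: [0.051, 0.999, 0.0, -0.0]
wrist_force: [-0.0, -0.4, 0.2]
finger_gap: 0.0665
grip_force: 0.0
hub [0.5756 0.0269 0.14  ]
hub [0.5741 0.0276 0.15  ]
grip [0.5812 0.0774 0.1915]
front [0.4808 0.0365]
1.7333 [ 0.2533 -0.6256  0.2266] [ 0.0506  0.9987  0.     -0.    ]
target [0.4459 0.0398] tool shift [-124.3795  681.5047   -0.0017]
```

```bash
python3 -m creep '[[0,[-7,40,0],[0,0,0]],[0,[-7,40,0],[0,0,0]],[0,[-7,40,0],[0,0,0]],[0,[-7,40,0],[0,0,0]],[0,[-7,40,0],[0,0,0]],[0,[-7,40,0],[0,0,0]],[0,[-7,40,0],[0,0,0]],[0,[-7,40,0],[0,0,0]],[0,[-7,40,0],[0,0,0]],[0,[-7,40,0],[0,0,0]]]'
python3 - <<'E'
from h import *
st=bot.sense(); d=np.array([.4459,.0398])-st["tool_pos"][:2]
print(R.from_quat(st["tool_rot"]).inv().apply([d[0],d[1],0])*1000)
E
```

```text
time: 2.57
tool_pos: [0.3611, -0.2324, 0.2269]
tool_rot: [0.048, 0.999, -0.0, 0.001]
wrist_force: [1.1, 0.0, 0.7]
finger_gap: 0.0018
grip_force: 0.0
[-5.84971438e+01  2.79015675e+02  4.79545796e-02]
```

```bash
python3 -m creep '[[0,[-8,40,0],[0,0,0]],[0,[-8,40,0],[0,0,0]],[0,[-8,40,0],[0,0,0]],[0,[-8,40,0],[0,0,0]],[0,[-8,40,0],[0,0,0]],[0,[-8,40,0],[0,0,0]],[0,[-6,38,40],[0,0,0]],[0,[0,0,40],[0,0,0]],[0,[0,0,40],[0,0,0]],[0,[0,0,30],[0,0,0]]]'
python3 -m creep '[[0,[0,0,30],[0,0,0]],[0,[0,0,18],[0,0,0]],[0,[0,0,0],[0,0,0]],[0,[0,0,0],[0,0,0]]]'
python3 - <<'E'
from h import *
st=bot.sense(); d=np.array([.4808,.0365])-st["tool_pos"][:2]
print(R.from_quat(st["tool_rot"]).inv().apply([d[0],d[1],0])*1000)
E
```

```text
time: 3.4
tool_pos: [0.4379, 0.0287, 0.0844]
tool_rot: [0.047, 0.999, 0.0, -0.0]
wrist_force: [-0.7, -0.5, -0.2]
finger_gap: 0.0003
grip_force: 0.0
time: 3.73
tool_pos: [0.4385, 0.028, 0.0383]
tool_rot: [0.047, 0.999, -0.001, -0.001]
wrist_force: [0.3, -0.4, 0.2]
finger_gap: 0.0003
grip_force: 0.0
[-41.27976296  12.48699338  -0.08899454]
```

```bash
python3 -m creep '[[0,[0,12.5,0],[0,0,0]],[0,[0,0,14],[0,0,0]],[0,[-10,0,0],[0,0,0]],[0,[-10,0,0],[0,0,0]],[0,[-3,0,0],[0,0,0]],[0,[-3,0,0],[0,0,0]],[0,[0,0,0],[0,0,0]]]'
python3 -m creep '[[0,[-2,0,0],[0,0,0]],[0,[-2,0,0],[0,0,0]],[0,[-2,0,0],[0,0,0]],[0,[-2,0,0],[0,0,0]],[0,[-2,0,0],[0,0,0]]]'
python3 - <<'E'
from h import *
p,d=eyes.capture("top"); cv2.imwrite("pics/t1.png",cv2.resize(p[80:280,190:390,::-1],(600,600)))
q,_=eyes.capture("side"); r=mark_of("side","block_center"); r2=mark_of("top","block_center")
print(r[:1],r2[:1]); 
cv2.imwrite("pics/b1.png",cv2.resize(np.hstack([q[90:290,180:380,::-1],p[80:280,190:390,::-1]]),(800,400)))
E
```

```text
time: 4.32
tool_pos: [0.4671, 0.0381, 0.0252]
tool_rot: [0.048, 0.999, 0.0, 0.001]
wrist_force: [0.3, 0.2, 0.7]
finger_gap: 0.0003
grip_force: 0.0
time: 4.73
tool_pos: [0.4754, 0.037, 0.0244]
tool_rot: [0.048, 0.999, -0.0, -0.0]
wrist_force: [-2.2, -0.8, 1.1]
finger_gap: 0.0005
grip_force: 0.9
[{'pixel': [264.4, 226.5], 'conf': 0.78}] [{'pixel': [293.1, 180.9], 'conf': 0.65}]
```

View pics/b1.png

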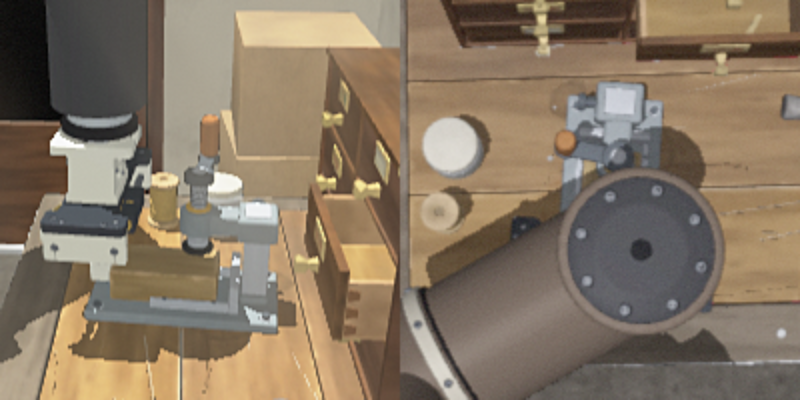

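The arm is in contact with the block (2 N) and the block is sliding. I'll keep going in small steps until the force rises at the stop.

```bash
python3 -m creep '[[0,[-1.5,0,0],[0,0,0]],[0,[-1.5,0,0],[0,0,0]],[0,[-1.5,0,0],[0,0,0]],[0,[-1.5,0,0],[0,0,0]],[0,[0,0,0],[0,0,0]]]'
python3 -m creep '[[0,[-1,0,0],[0,0,0]],[0,[-1,0,0],[0,0,0]],[0,[-1,0,0],[0,0,0]],[0,[0,0,0],[0,0,0]]]'
```

```text
time: 5.35
tool_pos: [0.4824, 0.0368, 0.0245]
tool_rot: [0.048, 0.999, 0.0, 0.0]
wrist_force: [-0.1, 0.4, -0.6]
finger_gap: 0.0006
grip_force: 0.0
time: 5.68
tool_pos: [0.4851, 0.0364, 0.0245]
tool_rot: [0.048, 0.999, 0.0, 0.0]
wrist_force: [-1.6, -0.2, 0.5]
finger_gap: 0.0009
grip_force: 0.5
```

```bash
python3 -m creep '[[0,[-1,0,0],[0,0,0]],[0,[-1,0,0],[0,0,0]],[0,[0,0,0],[0,0,0]]]'
```

```text
time: 5.93
tool_pos: [0.4872, 0.0363, 0.0245]
tool_rot: [0.048, 0.999, 0.0, 0.0]
wrist_force: [-0.5, -0.8, -0.9]
finger_gap: 0.0007
grip_force: 0.3
```

```bash
python3 -m creep '[[0,[-1,0,0],[0,0,0]],[0,[-1,0,0],[0,0,0]],[0,[0,0,0],[0,0,0]]]'; python3 -m creep '[[0,[-1,0,0],[0,0,0]],[0,[0,0,0],[0,0,0]]]'
```

```text
time: 6.18
tool_pos: [0.4887, 0.036, 0.0245]
tool_rot: [0.048, 0.999, -0.0, -0.0]
wrist_force: [-2.3, 0.4, 1.1]
finger_gap: 0.0004
grip_force: 1.3
time: 6.35
tool_pos: [0.4887, 0.0359, 0.0244]
tool_rot: [0.048, 0.999, -0.0, -0.001]
wrist_force: [-7.0, 2.3, 4.1]
finger_gap: 0.0002
grip_force: 3.5
```

```bash
python3 -m creep '[[0,[-1,0,0],[0,0,0]],[0,[0,0,0],[0,0,0]],[0,[0,0,0],[0,0,0]]]'; python3 -m creep '[[0,[10,0,0],[0,0,0]],[0,[25,0,0],[0,0,0]],[0,[25,0,-30],[0,0,0]],[0,[0,0,-40],[0,0,0]],[0,[0,-40,-40],[0,0,0]],[0.6,[0,-40,-40],[0,0,0]],[0.6,[0,-40,-20],[0,0,0]],[0.6,[0,-40,0],[0,0,0]],[0.6,[0,0,0],[0,0,0]]]'
python3 - <<'E'
from h import *
np.set_printoptions(precision=4,suppress=True)
ims={n:eyes.capture(n) for n in("side","top")}
cv2.imwrite("pics/b2.png",cv2.resize(np.hstack([ims["side"][0][90:290,180:380,::-1],ims["top"][0][80:280,190:390,::-1]]),(800,400),interpolation=cv2.INTER_CUBIC))
for q in["block_center","crank_grip","stop_face","screw_axis"]:
    r=[mark_of(n,q) for n in("side","top")]
    if all(r): print(q,[x[0]["pixel"] for x in r],*tri(r[0][0]["pixel"],r[1][0]["pixel"]))
for q in["block_center","crank_grip"]:
  for n in("side","top"):
    r=trace(n,q)
    if not r: continue
    d=ims[n][1]
    m=r[0]["pixels"]&(d>0); v,u=np.nonzero(m)
    K,e,Rm=cam(n); P=e+(np.c_[u,v,np.ones(len(u))]@np.linalg.inv(K).T*d[v,u,None])@Rm.T
    z=P[:,2]
    T=P[abs(z-.047)<.006] if q[0]=="b" else P[(z>.15)&(z<.2)]
    if len(T)>4: print(q,n,len(T),T.mean(0),T.min(0),T.max(0)); print(cv2.minAreaRect((T[:,:2]*1000).astype(np.float32)))
E
```

```text
time: 6.6
tool_pos: [0.4887, 0.0357, 0.0242]
tool_rot: [0.048, 0.999, -0.0, -0.002]
wrist_force: [-11.2, 5.7, 6.6]
finger_gap: 0.0007
grip_force: 5.5
time: 7.35
tool_pos: [0.4178, -0.0985, 0.1737]
tool_rot: [0.05, 0.999, 0.0, 0.002]
wrist_force: [-1.4, 0.0, 0.3]
finger_gap: 0.0214
grip_force: 0.0
block_center [[270.4, 225.4], [297.2, 175.6]] [0.5549 0.0263 0.0367] 0.005715200524799263
crank_grip [[282.2, 155.8], [272.1, 151.2]] [0.5816 0.078  0.1731] 0.004218314682027874
stop_face [[298.4, 228.0], [296.3, 148.3]] [0.6135 0.026  0.0319] 0.005600899883512453
block_center side 855 [0.5532 0.0218 0.0479] [ 0.4977 -0.0062  0.041 ] [0.6095 0.064  0.0514]
((554.142578125, 28.769378662109375), (62.88396072387695, 108.32794189453125), 83.73563385009766)
block_center top 1001 [0.538  0.0339 0.0456] [ 0.4978 -0.0015  0.0411] [0.6102 0.0657 0.0506]
((553.7907104492188, 31.57937240600586), (59.85962677001953, 109.31014251708984), 84.47193908691406)
crank_grip side 167 [0.5846 0.0702 0.1754] [0.5746 0.0652 0.1543] [0.5938 0.0821 0.1915]
((583.7850341796875, 73.77490234375), (17.205429077148438, 18.29242706298828), 44.36686706542969)
```

View pics/b2.png

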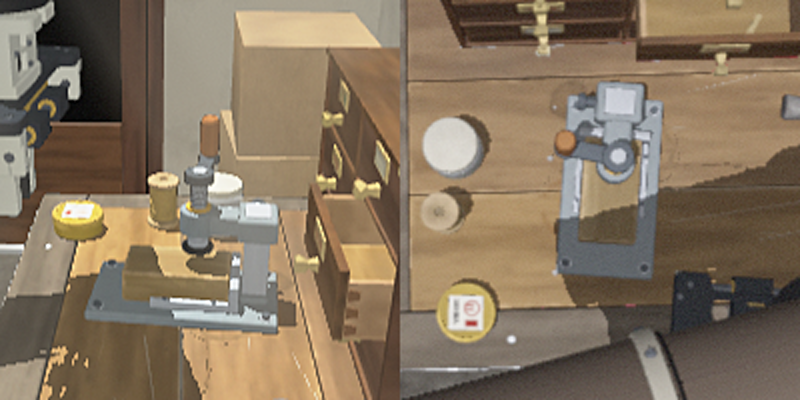

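The block sits against the stop: in the side view its far end meets the stop at px (229,285). I'll check the heights around the crank's path and work out the shift to the grip.

```bash
python3 - <<'E'
from h import *
np.set_printoptions(precision=4,suppress=True)
d=np.load("d_top.npy"); K,e,Rm=cam("top")
v,u=np.mgrid[60:200,200:400].reshape(2,-1); k=d[v,u]>0; u,v=u[k],v[k]
P=e+(np.c_[u,v,np.ones(len(u))]@np.linalg.inv(K).T*d[v,u,None])@Rm.T
for a in np.arange(.56,.78,.02):
    print(round(a,2),[ (round(P[m,2].max(),3) if (m:=(abs(P[:,0]-a)<.01)&(abs(P[:,1]-b)<.015)).any() else None) for b in np.arange(-.13,.2,.03)])
st=bot.sense(); print(st["tool_pos"]); dd=np.array([.583,.0772,.235])-st["tool_pos"]
print(R.from_quat(st["tool_rot"]).inv().apply(dd)*1000)
E
```

```text
0.56 [np.float64(0.005), np.float64(0.003), np.float64(0.002), np.float64(0.003), np.float64(0.048), np.float64(0.154), np.float64(0.153), np.float64(0.024), np.float64(0.004), np.float64(0.003), np.float64(0.003), np.float64(0.061)]
0.58 [np.float64(0.003), np.float64(0.004), np.float64(0.004), np.float64(0.004), np.float64(0.048), np.float64(0.154), np.float64(0.152), np.float64(0.191), np.float64(0.003), np.float64(0.002), np.float64(0.065), np.float64(0.066)]
0.6 [np.float64(0.002), np.float64(0.003), np.float64(0.004), np.float64(0.012), np.float64(0.042), np.float64(0.111), np.float64(0.145), np.float64(0.19), np.float64(0.002), np.float64(0.002), np.float64(0.066), np.float64(0.067)]
0.62 [np.float64(0.004), np.float64(0.002), np.float64(0.003), np.float64(0.014), np.float64(0.11), np.float64(0.115), np.float64(0.112), np.float64(0.014), np.float64(0.002), np.float64(0.003), np.float64(0.067), np.float64(0.067)]
0.64 [np.float64(0.005), np.float64(0.004), np.float64(0.004), np.float64(0.014), np.float64(0.111), np.float64(0.115), np.float64(0.112), np.float64(0.018), np.float6
[... 677 characters left out ...]
t64(0.187), np.float64(0.19), np.float64(0.003), np.float64(0.004), np.float64(0.003)]
0.72 [np.float64(0.236), np.float64(0.235), np.float64(0.236), np.float64(0.236), np.float64(0.235), np.float64(0.237), np.float64(0.237), np.float64(0.237), np.float64(0.237), np.float64(0.236), np.float64(0.237), np.float64(0.236)]
0.74 [np.float64(0.09), np.float64(0.09), np.float64(0.091), np.float64(0.09), np.float64(0.169), np.float64(0.178), np.float64(0.232), np.float64(0.234), np.float64(0.235), np.float64(0.237), np.float64(0.236), np.float64(0.234)]
0.76 [None, None, None, None, None, None, None, None, None, None, None, np.float64(0.002)]
[ 0.4182 -0.0937  0.172 ]
[-147.9329  185.7085  -62.9989]
```

```bash
python3 -m creep '[[0.45,[0,0,-40],[0,0,0]],[0.45,[0,0,-23],[0,0,0]],[0.45,[-25,31,0],[0,0,0]],[0.45,[-25,31,0],[0,0,0]],[0.45,[-25,31,0],[0,0,0]],[0.45,[-25,31,0],[0,0,0]],[0.45,[-24,31,0],[0,0,0]],[0.45,[-24,31,0],[0,0,0]],[0.45,[0,0,0],[0,0,0]],[0.45,[0,0,0],[0,0,0]]]' 40
python3 - <<'E'
from h import *
np.set_printoptions(precision=4,suppress=True)
st=bot.sense(); p=st["tool_pos"]; print(p, st["finger_gap"])
print(R.from_quat(st["tool_rot"]).inv().apply(np.array([.583,.0772,.160])-p)*1000, R.from_quat(st["tool_rot"]).as_matrix())
im,_=eyes.capture("side"); cv2.imwrite("pics/s3.png",cv2.resize(im[60:260,180:380,::-1],(600,600),interpolation=cv2.INTER_CUBIC))
E
```

```text
time: 8.88
tool_pos: [0.5839, 0.0786, 0.2336]
tool_rot: [0.047, 0.999, -0.001, -0.001]
wrist_force: [-0.7, 0.2, -0.2]
finger_gap: 0.0392
grip_force: 0.0
[0.5839 0.0786 0.2336] 0.03922107753306501
[ 0.6183 -1.3883 73.6091] [[-0.9956  0.0933 -0.0021]
 [ 0.0933  0.9956 -0.0009]
 [ 0.002  -0.0011 -1.    ]]
```

View pics/s3.png

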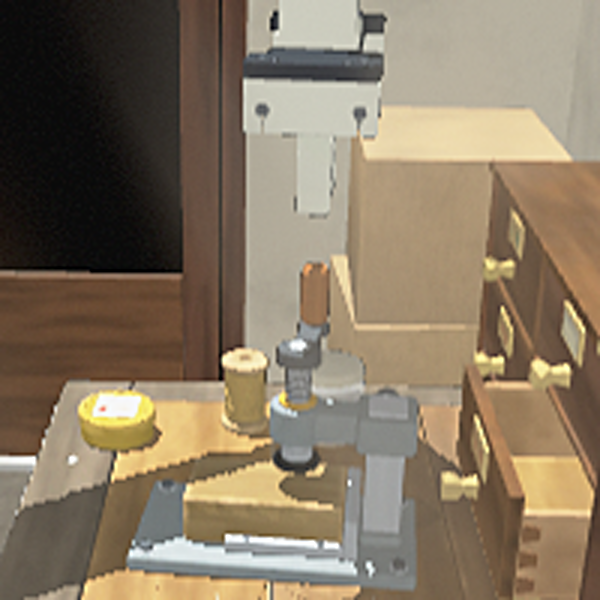

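The fingers at px (314,210) are right above the grip at (314,295). I'll descend and close.

```bash
python3 -m creep '[[0.45,[0.5,-1.4,25],[0,0,0]],[0.45,[0,0,25],[0,0,0]],[0.45,[0,0,15],[0,0,0]],[0.45,[0,0,8],[0,0,0]],[0.45,[0,0,0],[0,0,0]],[0.45,[0,0,0],[0,0,0]]]' 40; python3 -m creep '[[0,[0,0,0],[0,0,0]],[0,[0,0,0],[0,0,0]],[0,[0,0,0],[0,0,0]],[0,[0,0,0],[0,0,0]],[0,[0,0,0],[0,0,0]]]' 40
```

```text
time: 9.43
tool_pos: [0.5825, 0.0752, 0.1629]
tool_rot: [0.048, 0.999, -0.0, 0.0]
wrist_force: [0.0, 0.2, 0.7]
finger_gap: 0.0393
grip_force: 0.0
time: 9.85
tool_pos: [0.5836, 0.0773, 0.1632]
tool_rot: [0.047, 0.999, 0.001, 0.001]
wrist_force: [-0.2, 5.1, 1.5]
finger_gap: 0.0188
grip_force: 40.0
```

```bash
cat > ang.py <<'E'
from h import *
s=np.array([.5744,.0281]); st=bot.sense(); p=st["tool_pos"]; y=-.0934
B=np.array([[np.cos(y),np.sin(y)],[-np.sin(y),np.cos(y)]]); d=B@(p[:2]-s); f=B@np.array(st["wrist_force"][:2])
a=np.arctan2(d[0],d[1])%(2*np.pi); r=np.hypot(*d)
print(f"t {st['time']:.2f} ang {a:.3f} r {r*1000:.1f} z {p[2]*1000:.1f} pull {-(f@[np.cos(a),-np.sin(a)]):.2f} radial {f@[np.sin(a),np.cos(a)]:.2f} fz {st['wrist_force'][2]:.1f} gap {st['finger_gap']*1000:.1f}")
E
python3 -m creep '[[0,[-9.8,0,0.6],[0,0,0]],[0,[-9.2,-3.9,0.6],[0,0,0]],[0,[-8.2,-5.6,0.6],[0,0,0]]]' >/dev/null; python3 ang.py
python3 -m creep '[[0,[-7,-7.2,0.6],[0,0,0]],[0,[-5.4,-8.4,0.6],[0,0,0]]]' >/dev/null; python3 ang.py
python3 -m creep '[[0,[-3.6,-9.3,0.6],[0,0,0]],[0,[-1.7,-9.8,0.6],[0,0,0]]]' >/dev/null; python3 ang.py
```

```text
t 10.10 ang 0.660 r 49.4 z 161.2 pull 6.33 radial -3.69 fz 6.8 gap 19.3
t 10.27 ang 1.071 r 48.9 z 159.9 pull 5.87 radial -4.43 fz 6.3 gap 18.7
t 10.43 ang 1.476 r 48.6 z 158.7 pull 6.18 radial -5.28 fz 5.1 gap 18.7
```

```bash
sed -i 's/.5744,.0281/.5730,.0281/' ang.py
python3 -m creep '[[0,[1.8,-10,0.6],[0,0,0]],[0,[2.3,-9.7,0.6],[0,0,0]]]' >/dev/null; python3 ang.py
python3 -m creep '[[0,[4.2,-9.1,0.6],[0,0,0]],[0,[5.9,-8.1,0.6],[0,0,0]]]' >/dev/null; python3 ang.py
python3 -m creep '[[0,[7.4,-6.7,0.6],[0,0,0]]]' >/dev/null; python3 ang.py
```

```text
t 10.60 ang 1.864 r 49.5 z 157.7 pull 7.73 radial 0.12 fz -1.0 gap 18.7
t 10.77 ang 2.268 r 49.4 z 156.5 pull 7.65 radial 0.36 fz -2.6 gap 19.3
t 10.85 ang 2.471 r 49.3 z 155.9 pull 7.17 radial 1.82 fz -4.1 gap 18.9
```

```bash
python3 - <<'E'
from h import *
im,_=eyes.capture("side"); cv2.imwrite("pics/s4.png",cv2.resize(im[180:270,220:340,::-1],(800,600),interpolation=cv2.INTER_CUBIC))
E
python3 -m creep '[[0,[8.6,-5.1,0.8],[0,0,0]]]' >/dev/null; python3 ang.py
python3 -m creep '[[0,[9.4,-3.3,0.8],[0,0,0]]]' >/dev/null; python3 ang.py
```

```text
t 10.98 ang 2.666 r 49.2 z 155.2 pull 7.48 radial 2.97 fz -1.7 gap 18.8
t 11.07 ang 2.878 r 49.3 z 154.5 pull 6.64 radial 1.94 fz -1.5 gap 19.1
```

View pics/s4.png

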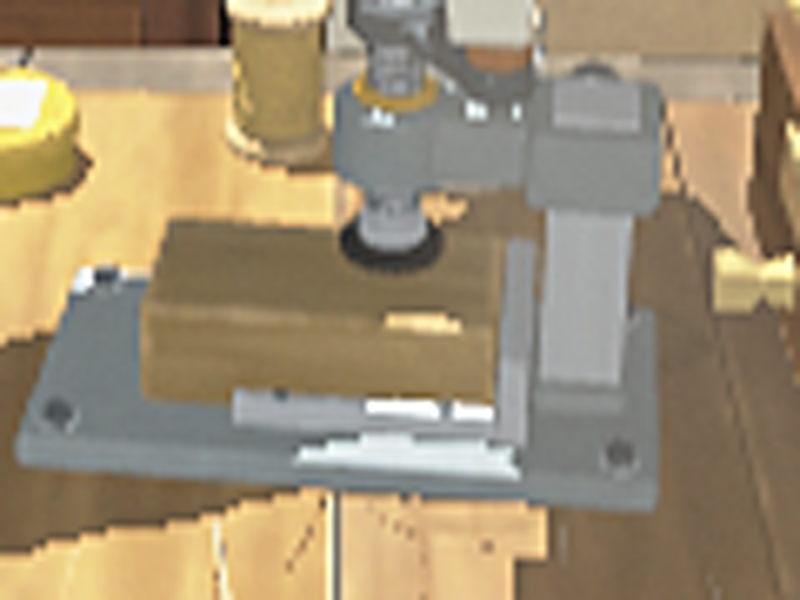

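The block is against the stop (crop px 500). The pad rim at row 240 is still roughly 10 mm above the block, so I'll keep winding and check the pull as I go.

```bash

python3 -m creep '[[0,[9.9,-1.4,0.7],[0,0,0]],[0,[10,0.6,0.7],[0,0,0]]]' >/dev/null; python3 ang.py
python3 -m creep '[[0,[9.6,2.5,0.7],[0,0,0]],[0,[8.9,4.4,0.7],[0,0,0]]]' >/dev/null; python3 ang.py
python3 -m creep '[[0,[7.9,6.1,0.7],[0,0,0]]]' >/dev/null; python3 ang.py
python3 -m creep '[[0,[6.5,7.5,0.7],[0,0,0]]]' >/dev/null; python3 ang.py
```

```text
t 11.23 ang 3.299 r 49.5 z 153.1 pull 7.09 radial 0.50 fz -0.5 gap 18.9
t 11.40 ang 3.707 r 49.9 z 151.8 pull 5.92 radial -1.92 fz 0.6 gap 19.2
t 11.48 ang 3.910 r 50.0 z 151.1 pull 5.65 radial -1.69 fz 0.9 gap 19.1
t 11.57 ang 4.110 r 50.2 z 150.5 pull 5.92 radial -2.94 fz 1.0 gap 18.7
```

```bash

python3 -m creep '[[0,[4.9,8.7,0.7],[0,0,0]]]' >/dev/null; python3 ang.py
python3 -m creep '[[0,[3.1,9.5,0.7],[0,0,0]]]' >/dev/null; python3 ang.py
python3 -m creep '[[0,[1.1,9.9,0.7],[0,0,0]]]' >/dev/null; python3 ang.py
python3 - <<'E'
from h import *
im,_=eyes.capture("side"); cv2.imwrite("pics/s5.png",cv2.resize(im[180:270,220:340,::-1],(800,600),interpolation=cv2.INTER_CUBIC))
E
```

```text
t 11.65 ang 4.311 r 50.3 z 149.8 pull 6.96 radial -3.40 fz 1.4 gap 18.9
t 11.73 ang 4.509 r 50.5 z 149.2 pull 6.17 radial -3.97 fz 2.2 gap 18.9
t 11.82 ang 4.705 r 50.7 z 148.5 pull 6.79 radial -5.51 fz 3.2 gap 19.2
```

View pics/s5.png

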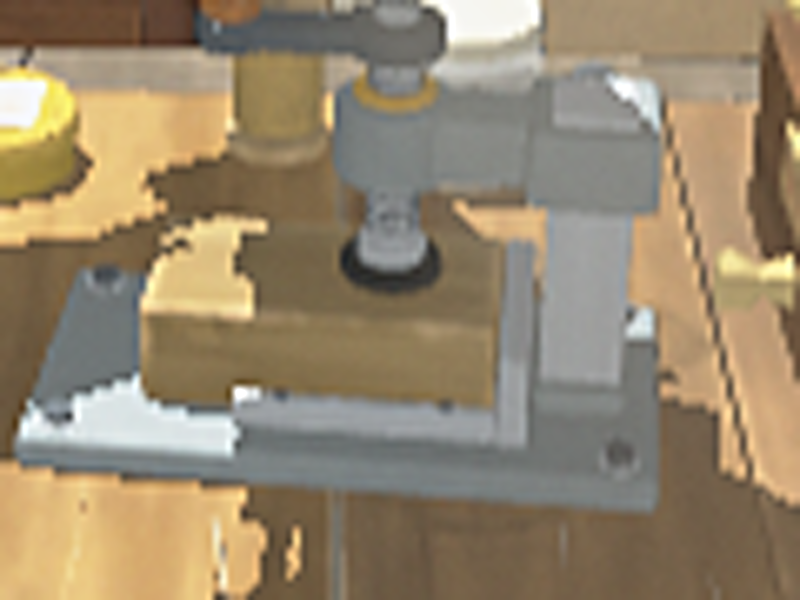

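The pad is close: its rim is at row 264, and contact should come around row 270. I'll slow down and recentre slightly.

```bash
sed -i 's/.5730,.0281/.5735,.0281/' ang.py
python3 -m creep '[[0,[-2.4,9.9,0.6],[0,0,0]]]' >/dev/null; python3 ang.py
python3 -m creep '[[0,[-1.2,4.8,0.3],[0,0,0]]]' >/dev/null; python3 ang.py
python3 -m creep '[[0,[-1.6,4.7,0.3],[0,0,0]]]' >/dev/null; python3 ang.py
python3 -m creep '[[0,[-2.1,4.5,0.3],[0,0,0]]]' >/dev/null; python3 ang.py
python3 -m creep '[[0,[-2.6,4.3,0.3],[0,0,0]]]' >/dev/null; python3 ang.py
```

```text
t 11.95 ang 4.885 r 50.9 z 147.7 pull 6.10 radial 5.34 fz 12.8 gap 19.1
t 12.03 ang 4.993 r 51.0 z 147.4 pull 6.30 radial 3.61 fz 12.3 gap 18.6
t 12.12 ang 5.086 r 51.0 z 147.1 pull 5.90 radial 3.58 fz 12.9 gap 19.0
t 12.20 ang 5.183 r 51.0 z 146.8 pull 5.56 radial 4.38 fz 11.8 gap 19.1
t 12.28 ang 5.281 r 51.0 z 146.4 pull 6.34 radial 3.75 fz 12.7 gap 18.9
```

```bash

python3 -m creep '[[0,[-3,4,0],[0,0,0]]]' >/dev/null; python3 ang.py
python3 -m creep '[[0,[-3.4,3.7,0],[0,0,0]]]' >/dev/null; python3 ang.py
python3 -m creep '[[0,[-3.7,3.3,0.1],[0,0,0]]]' >/dev/null; python3 ang.py
python3 -m creep '[[0,[-4,3,0.3],[0,0,0]]]' >/dev/null; python3 ang.py
```

```text
t 12.37 ang 5.377 r 51.0 z 146.3 pull 6.99 radial 1.58 fz 9.4 gap 18.7
t 12.45 ang 5.469 r 51.0 z 146.0 pull 5.90 radial 1.71 fz 8.4 gap 19.1
t 12.53 ang 5.563 r 50.9 z 145.7 pull 7.35 radial 3.32 fz 9.3 gap 19.0
t 12.62 ang 5.659 r 50.9 z 145.4 pull 7.73 radial 3.34 fz 11.3 gap 18.8
```

```bash

python3 -m creep '[[0,[-4.3,2.5,0.2],[0,0,0]]]' >/dev/null; python3 ang.py
python3 -m creep '[[0,[-4.5,2.1,0.2],[0,0,0]]]' >/dev/null; python3 ang.py
```

```text
t 12.70 ang 5.756 r 50.8 z 145.1 pull 8.46 radial 3.84 fz 10.0 gap 18.9
t 12.78 ang 5.853 r 50.7 z 144.8 pull 9.65 radial 3.30 fz 11.4 gap 19.1
```

```bash

python3 -m creep '[[0,[-4.7,1.6,0.2],[0,0,0]]]' >/dev/null; python3 ang.py
python3 -m creep '[[0,[-1.5,0.4,0.1],[0,0,0]]]' >/dev/null; python3 ang.py
```

```text
t 12.87 ang 5.949 r 50.7 z 144.5 pull 9.40 radial 4.74 fz 10.6 gap 18.8
t 12.95 ang 5.988 r 50.6 z 144.4 pull 10.09 radial 4.55 fz 11.5 gap 18.8
```

The pull is about 3.9 N over free winding, and the angle past contact agrees at about 0.67 rad. Both put the pad at about 60 N. I'll let go and retreat upward.

```bash

python3 -m creep '[[0,[0,0,0],[0,0,0]]]' >/dev/null; python3 ang.py
python3 -m creep '[[0.45,[0.5,0,0],[0,0,0]],[0.45,[0,0,0],[0,0,0]],[0.45,[0,0,0],[0,0,0]],[0.45,[0,0,-3],[0,0,0]],[0.45,[0,0,-15],[0,0,0]],[0.45,[0,0,-30],[0,0,0]],[0.45,[0,0,-40],[0,0,0]],[0.45,[0,0,-20],[0,0,0]],[0.45,[0,0,0],[0,0,0]],[0.45,[0,0,0],[0,0,0]]]'
python3 - <<'E'
from h import *
ims=[eyes.capture(n)[0] for n in("side","top")]
r=[mark_of(n,"crank_grip") for n in("side","top")]
if all(r):
    g=tri(r[0][0]["pixel"],r[1][0]["pixel"]); print(g)
cv2.imwrite("pics/b6.png",cv2.resize(np.hstack([ims[0][90:290,180:380,::-1],ims[1][80:280,190:390,::-1]]),(800,400),interpolation=cv2.INTER_CUBIC))
E
```

```text
t 13.03 ang 5.991 r 50.7 z 144.4 pull 6.65 radial 4.15 fz 8.3 gap 18.7
time: 13.87
tool_pos: [0.5651, 0.0781, 0.2537]
tool_rot: [0.048, 0.999, 0.001, 0.001]
wrist_force: [0.0, -0.3, -0.3]
finger_gap: 0.0396
grip_force: 0.0
```

View pics/b6.png

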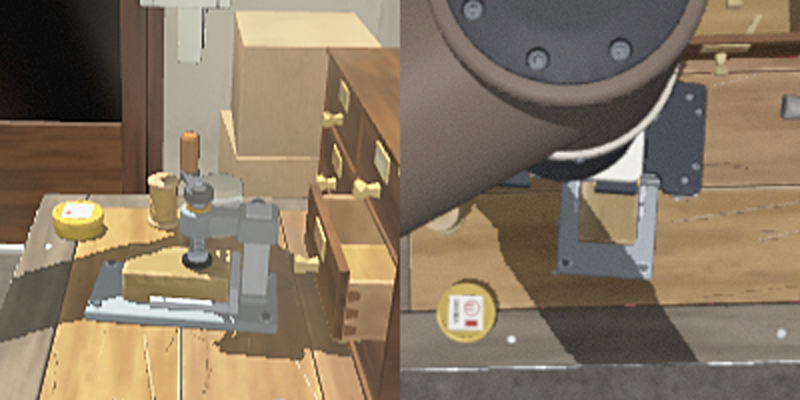

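The gripper is clear of the crank, the pad sits on the block (px 197,262), the block meets the stop and the bystanders haven't moved. Handing in.

```bash
python3 -c "
from workcell import bot
print(bot.hand_in())"
```

```text
the job is handed in; nothing more can be done
None
```

I pushed the block home against the stop, clamped it at an estimated 60 N (judged from the crank pull and angle, not measured directly), let go of the crank and handed the job in; no verdict came back.

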